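# Draw the dried specimens out of the hood with the draw hook

### The arm

A 7-joint arm with a two-finger parallel gripper is mounted at the origin on the work surface; the furniture and walls round the work are solid. World frame = base frame: x ahead of the robot, y to its left, z up, the work surface at z = 0. Lengths are in m, angles in rad, forces in N, time in s.
With the tool pointing down it reaches from about 0.4 to 0.9 m from the base axis. Payload 5.5 kg.
Tool frame: the origin (TCP) lies at the very end of the fingers, on their centre line; the grasp point (between the pads) lies 19 mm behind it; z points along the fingers, y is the direction in which the jaws open and shut (so a half turn about z gives the same grasp; the last joint's range is limited). The gripper opens to 92 mm and grips with 3 to 60 N. Pads are 19 mm wide; open, the fingers measure 130 mm over their backs; the gripper's body (75 mm by 190 mm) begins 47 mm behind the grasp point.
Start: joints at [-0.957, 0.501, -0.427, 1.55, 0.221, 1.138, -0.21], TCP at [0.223, 0.61, 0.199] pointing down, gripper open.
Joint ranges: [-2.88, 2.88], [-0.31, 2.03], [-1.54, 1.56], [0.2, 2.42], [-1.41, 4.55], [0.19, 2.02], [-2.57, 2.57]. Speed limits (rad/s): [2.57, 2.57, 3.14, 3.14, 3.14, 3.14, 3.14].

### API

Orientations are given as a unit quaternion [x, y, z, w].
In Python, from cell import manip gives the robot as it stands.
- The arm moves only by the shell command python3 -m pendant 'ROWS' [FORCE]. ROWS is JSON, a list of rows, each a list of 3 entries, a list of its own where there are three numbers: the shift along the tool's x, y, z in units of 30 mm (1.0 is 30 mm), then the turn about the tool's z in units of 5 degrees (1.0 is 5 degrees), then the opening, from 0 (shut) to 1 (fully open). A call has exactly 10 rows; each row shifts and turns the commanded pose from where the row before left it, along the tool's axes as they then stand; what a row does not reach is not made up. A row lasts 1/10 s, in which the tool goes at most 50 mm and 8.59 degrees, less where a joint would pass 70% of its speed; a pose out of reach is approached as far as the arm can. A call is refused whole if a number of a shift passes 1 or a number of a turn 1, either way. A call with a gripper value outside its range is refused whole. The fingers move at their own pace and stop on an object; FORCE is the grip in N (left out, the last holds). Time passes only in rows, so rows that do not move let the fingers close, or fill a call up. It gives the time, the measured TCP pose, the force and the opening at its end, in the units of the state.
- manip.get_state(): the state, without advancing time (a new reading comes with each control period).
- manip.read_camera(name): name is "side" or "top" or "wrist"; returns a dict with "frame" (420x560x3 uint8, red, green, blue), "K" (3x3 intrinsics, pixels), "pose" (4x4, takes a point from camera to world coordinates). Camera axes: x right, y up, looking along -z (the intrinsics and any distortion apply to the point x, -y, -z); pixel columns grow to the right and rows downward; lengths in m; the calibration is good to about 2 mm. The wrist camera is an equidistant fisheye: a pixel r from the principal point sees the ray r / f radians off the axis. A picture is of the moment at which its call begins. There is no depth.
- manip.hand_in(): hands the job in, once; it reports no verdict.
The state is a dict: "time": time; "qpos": joint angles; "dq": joint speeds; "joint_torque": joint torques, N m; "ee_pos": TCP position; "tool_rot": TCP orientation; "ft_force": force on the tool from outside, world axes, zero at the start; "moment": the same for the moment, N m; "finger_gap": opening from 0.0 (shut) to 1.0 (fully open).
Only numpy, scipy, OpenCV 4.12 (cv2) and the standard library are available. Lean on these libraries where they do the work, as an engineer would, in place of code of your own. Each camera call takes 0.05 s, during which the arm holds its last target.

### The job

The two dried specimens stand on a sliding carriage inside the low white hood. Take the draw hook, reach it in under the hood's roof, drop its tip into the red eye of the carriage and pull the carriage out as far as it goes, with both specimens still standing on it; then stand the draw hook upright back in the teal tray. Never touch the carriage with the robot itself, and leave the bottles, tape roll and timer where they are.

Things in the scene. Friction and masses are not known exactly. Their poses are not given: they have to be found in the camera images.
- hood: low white drying hood, fixed, 182 mm deep, 150 wide, 112 high. Origin: middle of its open front edge, on the bench top; +x runs level into the hood, so the carriage comes out along -x; z up. Opening 126 mm wide between 12 mm side walls, 100 mm high; the 12 mm roof reaches the front edge. A yellow spot on the roof, 50 mm in from the front edge, lies above the eye's home. Place and yaw vary.
- carriage: aluminium carriage on straight runners along the hood's x. Its frame is the hood's frame when fully home; its x in the hood's frame is 0 home, -0.140 fully out at the end stop. Starts 0 to 15 mm out. Moves against about 1.5 N, no spring, stays where left. Its upright front plate (top 52 mm above the bench) lies 82 mm behind the hood's front edge when home.
- eye (a point): centre of the carriage's red eye: a level rectangular loop of 8 mm round bar, 44 mm above the bench (bar 40 to 48 mm), hole 38 mm long in x, 34 mm wide, open above and below. On the hood's centre line, 51 mm inside its front edge when home (hidden under the roof); moves with the carriage. Axes as the hood's: -x is the way out, z up.
- deck (a point): centre of the carriage's deck, on its surface, 30 mm above the bench; axes as the hood's; moves with the carriage. The deck reaches 44 mm either way in x and 56 mm in y, with a rim 8 mm high.
- draw_hook: loose draw hook, 0.35 kg, standing on a round foot 48 mm wide, 12 high. Origin: centre of foot's underside; z up the handle, +x along the rod. Square orange handle 26 x 26 mm (faces square to x and y) up to 162 mm, black cap to 170; gripped at about 135 mm, the hand stays above the hood's roof. 8 mm steel rod at 46 mm height runs along +x to x = 90 mm, then bends straight down.
- hook_tip (a point): lower end of the draw hook's down-turned 8 mm tip, 90 mm ahead (+x) and 20 mm above the draw hook's origin. Axes as the draw hook's.
- tray: teal open tray, fixed, 100 mm (x) by 160 mm (y), rim 14 mm high and 3 mm thick, floor 2 mm. Origin: centre of its underside. The draw hook stands in it at the start, and belongs there at the end. Its place and yaw vary.
- mount_tan: loose tan resin specimen, disc 38 mm across and 18 high, standing on the carriage. Origin: centre of underside, z up.
- mount_red: loose red resin specimen, disc 34 mm across and 21 high, standing on the carriage. Origin: centre of underside, z up.
- amber_bottle: bystander: amber bottle with black cap, 45 mm across, 103 high; origin centre of underside
- white_bottle: bystander: white bottle with blue cap, 50 mm across, 118 high; origin centre of underside
- tape_roll: bystander: tan tape roll lying flat, 80 mm across, 18 high; origin centre of underside
- parts_drawers: dark grey drawer cabinet, fixed furniture, 190 mm high, about 190 x 260 mm, its front corner stands between the teal tray and the hood: carry the draw hook above it or well round it; origin centre of its underside
- timer: bystander: white bench timer 60 x 70 x 23 mm; origin centre of underside

How it is judged:
On the way, in this order (a step that is already met when the one before it is completed fails the run):
1. the hook's tip is down inside the eye, under the roof, the carriage still home (horizontal distance between hook_tip and eye below 0.024 m and z of hook_tip in the frame of eye between -0.03 and -0.002 m and x of carriage in the frame of hood above -0.035 m), for 0.1 s.
2. the carriage is drawn out, the tip still in the eye (horizontal distance between hook_tip and eye below 0.024 m and z of hook_tip in the frame of eye between -0.03 and -0.002 m and x of carriage in the frame of hood below -0.125 m), for 0.1 s.
At the end, for the whole second after the job is handed in: The carriage is out by more than 125 of its 140 mm, both specimens stand on its deck (within 12 mm of its surface, tilted less than 0.2 rad), and the draw hook stands upright (within 0.1 rad) and at rest on the floor of the teal tray, its whole foot inside the rim (x of carriage in the frame of hood below -0.125 m and x of mount_tan in the frame of deck between -0.05 and 0.05 m and y of mount_tan in the frame of deck between -0.06 and 0.06 m and z of mount_tan in the frame of deck between -0.004 and 0.012 m and angle between each of mount_tan, mount_red's own z axis and vertical below 0.2 rad and x of mount_red in the frame of deck between -0.05 and 0.05 m and y of mount_red in the frame of deck between -0.06 and 0.06 m and z of mount_red in the frame of deck between -0.004 and 0.012 m and x of draw_hook in the frame of tray between -0.032 and 0.032 m and y of draw_hook in the frame of tray between -0.062 and 0.062 m and z of draw_hook in the frame of tray below 0.007 m and angle between draw_hook's own z axis and vertical below 0.1 rad and linear speed of draw_hook below 0.02 m/s); the robot touches nothing.
It fails at once if the robot itself touches the carriage (contact force between any of the fingers, the arm and carriage above 0.5 N).
It fails at once if a bystander is moved by more than 3 cm (distance of any of amber_bottle, white_bottle, tape_roll, timer from where it was at the start of the episode above 0.03 m).
It also fails if it takes over 62 s, if anything falls off the work surface, if the arm or the gripper's body presses on something with over 40 N, if the wrist force passes 120 N, or if a joint passes its speed limit or range.

## Working session

There is one attempt and no reset: what is moved stays moved. The work goes in short steps, Python scripts to look and compute and a shell command to move; the robot and the scene stay as the last step left them, time stands still between calls to the robot, and variables do not carry over. Pictures are saved under pics/ and viewed, and the job is handed in when it is done.

```bash
ls; mkdir -p pics; python3 - <<'E'
from cell import manip
import cv2,numpy as np
print(manip.get_state())
for n in ("top","side","wrist"):
    c=manip.read_camera(n); cv2.imwrite(f"pics/{n}0.png",c["frame"][:,:,::-1]); print(n,c["K"],c["pose"],[k for k in c])
E
```

```text
pics
{'time': 0.0, 'qpos': array([-0.95678207,  0.50185137, -0.42678166,  1.5514384 ,  0.22079128,
        1.13830318, -0.2103244 ]), 'dq': array([-0.00165797, -0.00112817,  0.00194352,  0.00120064,  0.0014005 ,
       -0.00053999,  0.00065347]), 'joint_torque': array([ 6.47603520e-05, -5.66592979e+01, -5.81573188e+00, -2.79107684e+01,
       -6.85406523e-02,  3.06895038e-02,  1.74470078e-04]), 'ee_pos': array([0.22316518, 0.60968898, 0.19838018]), 'tool_rot': array([ 1.74501019e-01,  9.84656512e-01, -9.51501472e-04, -2.04650307e-04]), 'ft_force': array([-0.92237487,  0.45079668,  0.36017421]), 'moment': array([-0.04989695, -0.01595116,  0.03911027]), 'finger_gap': 1.0019815043951785}
top [[389.74538669   0.         282.59631159]
 [  0.         389.74538669 210.99340716]
 [  0.           0.           1.        ]] [[-0.01805862  0.98000192 -0.1981669   0.25981495]
 [-0.99978873 -0.01964569 -0.00604543 -0.05798716]
 [-0.00981766  0.19801586  0.98014965  1.21657419]
 [ 0.          0.          0.          1.        ]] ['frame', 'K', 'pose']
side [[457.82174477   0.         278.30776212]
 [  0.         457.82174477 218.01198274]
 [  0.           0.           1.        ]] [[ 0.93579498  0.27425349 -0.22152375  0.14010552]
 [-0.35230957  0.70454926 -0.61602622 -0.99297884]
 [-0.01287295  0.65451918  0.7559358   1.20806604]
 [ 0.          0.          0.          1.        ]] ['frame', 'K', 'pose']
wrist [[325.1922621    0.         280.50378533]
 [  0.         325.1922621  208.02952157]
 [  0.           0.           1.        ]] [[ 0.34332989 -0.90766788 -0.24137854  0.15780331]
 [ 0.93921309  0.3312966   0.09011841  0.63402647]
 [-0.0018297  -0.25764624  0.96623758  0.38406005]
 [ 0.          0.          0.          1.        ]] ['frame', 'K', 'pose']
```

View pics/top0.png

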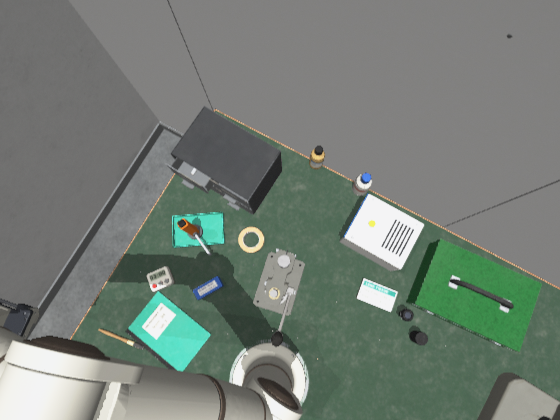

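View pics/side0.png

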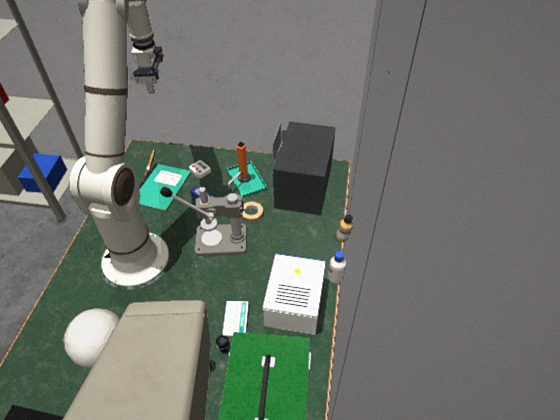

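View pics/wrist0.png

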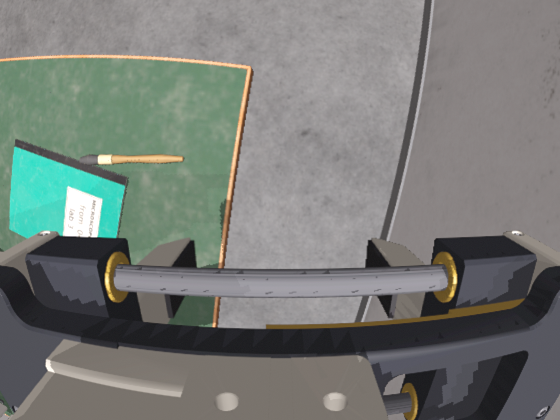

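The top view shows the tray at (198,230) with the orange hook, whose rod points to lower right. The hood roof is around (382,232), with the yellow spot at (372,224) near its left edge, so the front opens toward world +y. The tape roll is at (251,239) and the cabinet at (225,160). Next I measure these.

```bash
cat > h.py <<'E'
from cell import manip
import cv2,numpy as np
def cam(n): return manip.read_camera(n)
def ray(c,uv):
    K=c["K"];x=(uv[0]-K[0,2])/K[0,0];y=(uv[1]-K[1,2])/K[1,1]
    d=c["pose"][:3,:3]@np.array([x,-y,-1.]);return c["pose"][:3,3],d
def onz(c,uv,z):
    o,d=ray(c,uv);return o+d*(z-o[2])/d[2]
def proj(c,p):
    q=c["pose"][:3,:3].T@(np.array(p)-c["pose"][:3,3]);K=c["K"]
    return np.array([K[0,2]+K[0,0]*q[0]/-q[2],K[1,2]+K[1,1]*-q[1]/-q[2]])
def tri(c1,u1,c2,u2):
    o1,d1=ray(c1,u1);o2,d2=ray(c2,u2);d1=d1/np.linalg.norm(d1);d2=d2/np.linalg.norm(d2)
    A=np.stack([d1,-d2],1);s=np.linalg.lstsq(A,o2-o1,rcond=None)[0]
    a=o1+s[0]*d1;b=o2+s[1]*d2;return (a+b)/2,np.linalg.norm(a-b)
def blobs(c,lo,hi,amin=8,roi=None):
    hsv=cv2.cvtColor(c["frame"],cv2.COLOR_RGB2HSV);m=cv2.inRange(hsv,np.array(lo),np.array(hi))
    if roi:
        k=np.zeros_like(m);x0,y0,x1,y1=roi;k[y0:y1,x0:x1]=255;m&=k
    n,l,s,ce=cv2.connectedComponentsWithStats(m)
    return [(tuple(ce[i].round(1)),s[i].tolist(),l==i) for i in range(1,n) if s[i,4]>=amin]
E
python3 - <<'E'
from h import *
T=cam("top");S=cam("side")
for n,c in(("t",T),("s",S)):
    f=c["frame"][:,:,::-1]
    for k,(x,y,w,h) in {"t":{"tray":(150,170,120,90),"hood":(320,160,120,120)},"s":{"tray":(210,120,120,110),"hood":(240,200,120,140)}}[n].items():
        cv2.imwrite(f"pics/{n}_{k}.png",cv2.resize(f[y:y+h,x:x+w],None,fx=5,fy=5,interpolation=cv2.INTER_CUBIC)[:600])
    for nm,lo,hi in(("yellow",(22,120,120),(34,255,255)),("orange",(3,150,60),(16,255,255)),("teal",(76,100,60),(92,255,255))):
        print(n,nm,[(b[0],b[1]) for b in blobs(c,lo,hi)])
E
```

```text
t yellow [((np.float64(371.5), np.float64(223.0)), [369, 221, 6, 5, 26])]
t orange [((np.float64(188.9), np.float64(227.5)), [178, 219, 21, 16, 134])]
t teal [((np.float64(199.3), np.float64(229.2)), [172, 212, 53, 36, 1362]), ((np.float64(171.8), np.float64(334.1)), [128, 291, 83, 81, 2775]), ((np.float64(391.1), np.float64(293.0)), [388, 290, 8, 7, 30])]
s yellow [((np.float64(297.1), np.float64(270.6)), [295, 269, 6, 5, 22])]
s orange [((np.float64(242.0), np.float64(160.3)), [237, 145, 11, 33, 240])]
s teal [((np.float64(250.6), np.float64(182.0)), [233, 160, 34, 38, 585]), ((np.float64(160.1), np.float64(187.5)), [139, 163, 51, 47, 1095]), ((np.float64(232.7), np.float64(170.1)), [227, 164, 12, 14, 111]), ((np.float64(243.7), np.float64(303.7)), [242, 303, 4, 3, 9]), ((np.float64(242.2), np.float64(313.5)), [241, 312, 4, 5, 10]), ((np.float64(240.7), np.float64(328.9)), [239, 326, 5, 7, 29])]
```

View pics/t_tray.png

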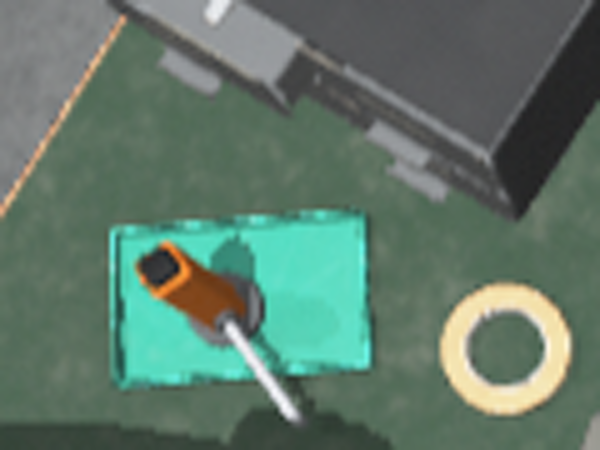

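View pics/t_hood.png

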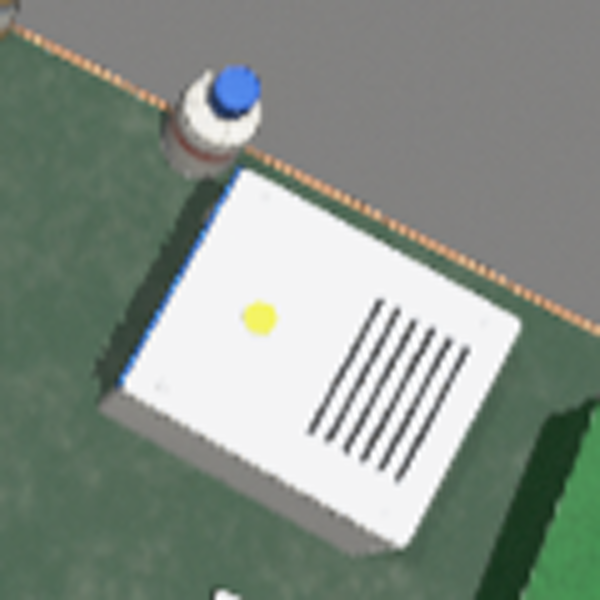

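View pics/s_tray.png

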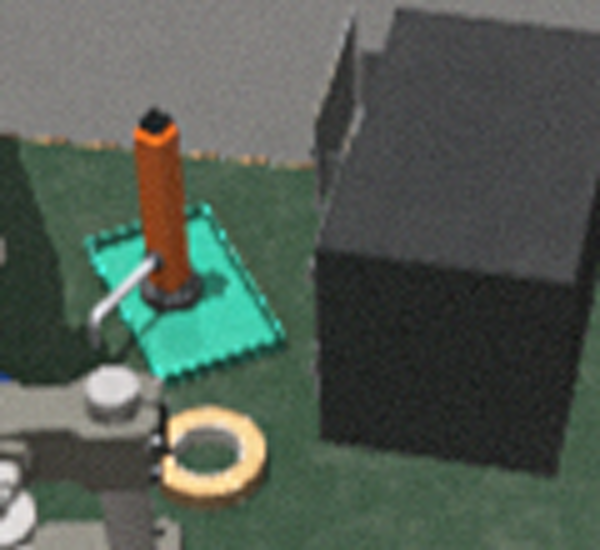

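View pics/s_hood.png

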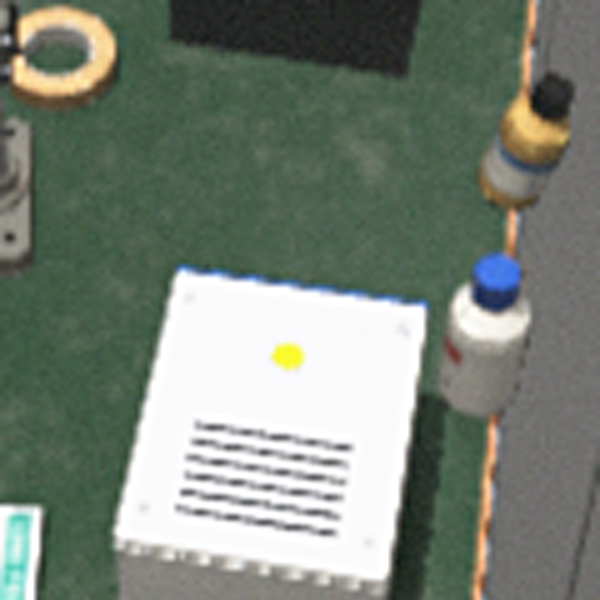

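```bash
python3 - <<'E'
from h import *
T=cam("top");S=cam("side")
P=lambda x:np.round(x,4)
cs=[(368,193.8),(424.2,224.4),(401,269.8),(344,237)]
w=[onz(T,c,.112) for c in cs]; print("hood corners",P(w))
print("sides",[P(np.linalg.norm(w[i]-w[(i+1)%4])) for i in range(4)])
scs=[(276,253.7),(325.2,260.6),(317.6,316.5),(263,308.5)]  # front-left.. side view
ws=[onz(S,c,.112) for c in scs]; print("side hood",P(ws),[P(np.linalg.norm(ws[i]-ws[(i+1)%4])) for i in range(4)])
spT=onz(T,(371.5,223),.112);spS=onz(S,(297.1,270.6),.112);print("spot",P(spT),P(spS),tri(T,(371.5,223),S,(297.1,270.6)))
# white roof mask line fit
for nm,W in(("T",w),("S",[ws[1],None,None,ws[0]])):
    pass
x1=w[1]-w[0];x2=w[2]-w[3];print("yaw long",np.degrees([np.arctan2(v[1],v[0]) for v in (x1,x2)]),"front",np.degrees([np.arctan2(v[1],v[0]) for v in (w[0]-w[3],w[1]-w[2],ws[1]-ws[0],ws[2]-ws[3])]),"Slong",np.degrees([np.arctan2(v[1],v[0]) for v in (ws[3]-ws[0],ws[2]-ws[1])]))
# hook
print("cap",P(onz(T,(182.6,223.4),.170)), P(onz(S,(241,144),.170)), tri(T,(182.6,223.4),S,(241,144)))
print("foot",P(onz(T,(195,232),.014)),P(onz(S,(244.2,178),.014)))
print("rod bend",P(onz(T,(209,253.5),.048)),P(onz(S,(229.5,184),.048)), tri(T,(209,253.5),S,(229.5,184)))
print("rod root",P(onz(T,(195,233.6),.048)))
tc=[(172.6,215.6),(223.4,212.4),(224,243.6),(174,247)]
t=[onz(T,c,.014) for c in tc];print("tray",P(t),P(np.mean(t,0)),[P(np.linalg.norm(t[i]-t[(i+1)%4])) for i in range(4)],np.degrees([np.arctan2(v[1],v[0]) for v in (t[0]-t[1],t[3]-t[2],t[0]-t[3],t[1]-t[2])]))
print("tape",P(onz(T,(251.2,239.6),.018)))
print("drawer corner", P(onz(T,(150+515/5,170+218/5),0.)),P(onz(T,(150+490/5,170+160/5),.19)), "side",P(onz(S,(210+318/5,120+438/5),0)),P(onz(S,(210+556/5,120+472/5),0)),P(onz(S,(210+318/5,120+253/5),.19)))
print("wb",P(onz(T,(366,179-1),.118)),P(onz(S,(240+497/5,200+265/5),.118)))
print("lamp",P(onz(T,(284,255),.1)))
print(T["pose"][2,3])
E
```

```text
hood corners [[ 0.5292 -0.3007  0.112 ]
 [ 0.4359 -0.4556  0.112 ]
 [ 0.3087 -0.3794  0.112 ]
 [ 0.4041 -0.2247  0.112 ]]
sides [np.float64(0.1808), np.float64(0.1483), np.float64(0.1817), np.float64(0.1464)]
side hood [[ 0.4056 -0.2284  0.112 ]
 [ 0.5311 -0.3038  0.112 ]
 [ 0.4366 -0.4629  0.112 ]
 [ 0.3086 -0.3878  0.112 ]] [np.float64(0.1465), np.float64(0.185), np.float64(0.1484), np.float64(0.1866)]
spot [ 0.4429 -0.3054  0.112 ] [ 0.4412 -0.3068  0.112 ] (array([ 0.44244934, -0.30567584,  0.11018519]), np.float64(0.001525345385088195))
yaw long [-121.06842118 -121.66529506] front [-31.2624101  -30.92566134 -31.0092599  -30.39777712] Slong [-121.30628077 -120.73034792]
cap [0.4423 0.222  0.17  ] [0.4433 0.2203 0.17  ] (array([0.44325307, 0.22237784, 0.16820807]), np.float64(0.001185895070661595))
foot [0.4416 0.224  0.014 ] [0.4409 0.2115 0.014 ]
rod bend [0.3705 0.1722 0.048 ] [0.3737 0.1671 0.048 ] (array([0.37295935, 0.17317684, 0.042013  ]), np.float64(0.003830861744492839))
rod root [0.4315 0.2159 0.048 ]
tray [[0.4951 0.2961 0.014 ]
 [0.5022 0.136  0.014 ]
 [0.4035 0.1329 0.014 ]
 [0.3959 0.288  0.014 ]] [0.4492 0.2132 0.014 ] [np.float64(0.1602), np.float64(0.0987), np.float64(0.1552), np.float64(0.0995)] [92.52983037 92.80470707  4.67373298  1.77119727]
tape [0.4138 0.0482 0.018 ]
drawer corner [0.4992 0.0439 0.    ] [0.494  0.0414 0.19  ] side [0.4958 0.0435 0.    ] [ 0.6403 -0.0474  0.    ] [0.4957 0.0319 0.19  ]
wb [ 0.5753 -0.2964  0.118 ] [ 0.5793 -0.2977  0.118 ]
lamp [ 0.3572 -0.0528  0.1   ]
1.2165741920670783
```

Measured so far:
- **Hood:** front middle at about (0.468, -0.264), yaw -121.2°. The roof sides measure 181x147 mm, against 182x150 given.
- **Hook:** axis at about (0.4425, 0.222), rod yaw about -145°.

I move over the hook while turning, and check again from there.

```bash
python3 -m pendant '[[[-0.94,-0.8,-0.1],0,1],[[-0.94,-0.8,-0.2],0,1],[[-0.94,-0.8,-0.2],0,1],[[-0.94,-0.8,-0.2],0,1],[[-0.94,-0.8,-0.2],0,1],[[-0.94,-0.8,0],0,1],[[-0.94,-0.8,0],0,1],[[-0.94,-0.8,0],0,1],[[-0.94,-0.8,0],0,1],[[-0.94,-0.8,0],0,1]]' 
python3 -m pendant '[[[-0.94,-0.8,0],1,1],[[0,0,0],1,1],[[0,0,0],1,1],[[0,0,0],1,1],[[0,0,0],1,1],[[0,0,0],1,1],[[0,0,0],1,1],[[0,0,0],1,1],[[0,0,0],1,1],[[0,0,0],1,1]]' 
python3 -m pendant '[[[0,0,0],1,1],[[0,0,0],1,1],[[0,0,0],1,1],[[0,0,0],1,1],[[0,0,0],1,1],[[0,0,0],1,1],[[0,0,0],1,1],[[0,0,0],1,1],[[0,0,0],1,1],[[0,0,0],1,1]]' 
python3 - <<'E'
from h import *
s=manip.get_state();print(s['qpos'],s['tool_rot'])
for n in("wrist","top","side"):
    c=cam(n);cv2.imwrite(f"pics/{n}1.png",c["frame"][:,:,::-1])
E
```

```text
time: 1.35
ee_pos: [0.4063, 0.2868, 0.2267]
tool_rot: [0.174, 0.985, 0.0, 0.0]
ft_force: [0.3, 0.6, 0.1]
finger_gap: 1.001
time: 2.35
ee_pos: [0.4239, 0.256, 0.2265]
tool_rot: [0.576, 0.818, 0.0, 0.0]
ft_force: [0.0, -0.0, 0.2]
finger_gap: 1.002
time: 3.35
ee_pos: [0.4239, 0.256, 0.2265]
tool_rot: [0.867, 0.498, 0.0, -0.0]
ft_force: [0.4, 0.3, 0.8]
finger_gap: 1.002
[-0.50131277  0.16688301 -0.10732105  1.90915774  0.02030268  1.06640497
 -1.14563763] [ 8.67291400e-01  4.97800784e-01  8.71670686e-05 -1.74100411e-05]
```

View pics/wrist1.png

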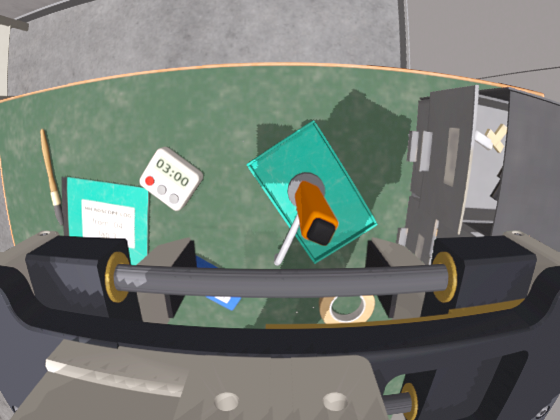

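View pics/side1.png

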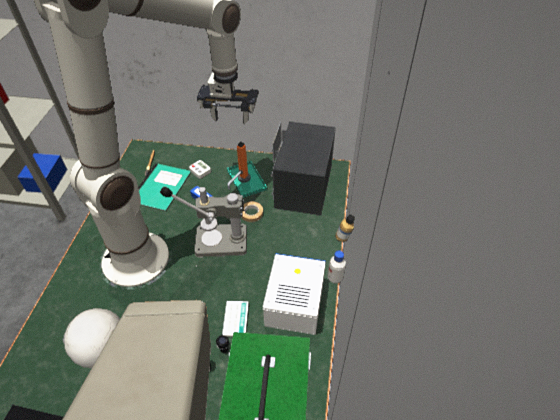

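The wrist view shows the cap centre at about (321,231), the foot at (307,187), the rod's outer end at (278,263), and the tray corners at (248,165), (314,122), (376,222) and (316,262). I cross-check the earlier numbers with these.

```bash
cat >> h.py <<'E'
def rayf(c,uv):
    K=c["K"];x=(uv[0]-K[0,2])/K[0,0];y=(uv[1]-K[1,2])/K[1,1];r=np.hypot(x,y)+1e-12
    return c["pose"][:3,3],c["pose"][:3,:3]@np.array([np.sin(r)*x/r,-np.sin(r)*y/r,-np.cos(r)])
def onzf(c,uv,z):
    o,d=rayf(c,uv);return o+d*(z-o[2])/d[2]
def tools(dw):
    q=manip.get_state();from scipy.spatial.transform import Rotation as R
    r=R.from_quat(q["tool_rot"]).as_matrix();return r.T@np.array(dw)/.03, np.degrees(np.arctan2(r[1,1],r[0,1]))
E
python3 - <<'E'
from h import *
W=cam("wrist");P=lambda x:np.round(x,4)
f=W["frame"][:,:,::-1];cv2.imwrite("pics/wz.png",cv2.resize(f[110:280,235:390],None,fx=3.5,fy=3.5,interpolation=cv2.INTER_CUBIC))
print("cap",P(onzf(W,(321,231.5),.172)),"foot",P(onzf(W,(307,187),.014)),"rodroot",P(onzf(W,(302,213),.048)),"bend",P(onzf(W,(278,262),.048)))
t=[onzf(W,u,.014) for u in((248,165),(314,122),(376,222),(316,262))];print("tray",P(t),P(np.mean(t,0)),[P(np.linalg.norm(t[i]-t[(i+1)%4])) for i in range(4)])
for i,j in((0,1),(1,2),(3,2),(0,3)): v=t[j]-t[i];print(np.degrees(np.arctan2(v[1],v[0])))
E
```

```text
cap [0.4438 0.2282 0.172 ] foot [0.4473 0.2312 0.014 ] rodroot [0.4282 0.2143 0.048 ] bend [0.3727 0.1744 0.048 ]
tray [[0.3977 0.2918 0.014 ]
 [0.4942 0.2975 0.014 ]
 [0.5048 0.1446 0.014 ]
 [0.4088 0.1353 0.014 ]] [0.4514 0.2173 0.014 ] [np.float64(0.0967), np.float64(0.1533), np.float64(0.0963), np.float64(0.1569)]
3.3520426057205155
-86.0574985948146
5.512717154364469
-85.92311883858333
```

View pics/wz.png

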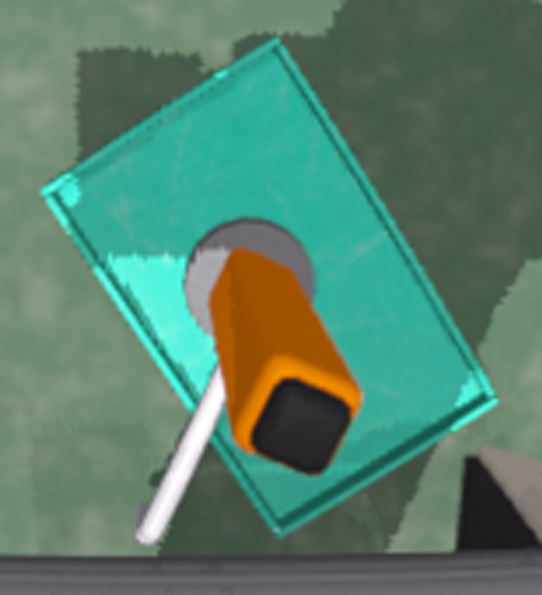

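```bash
python3 -m pendant '[[[-0.3,0.55,0],0,1],[[-0.3,0.55,0],0,1],[[0,0,0],0.97,1],[[0,0,0],0.97,1],[[0,0,0],0.97,1],[[0,0,0],0.97,1],[[0,0,0],0.97,1],[[0,0,0.4],0,1],[[0,0,0.4],0,1],[[0,0,0],0,1]]'
python3 - <<'E'
from h import *
print(tools([0,0,0])[1])
for n in("wrist","top","side"):
    c=cam(n);cv2.imwrite(f"pics/{n}2.png",c["frame"][:,:,::-1])
    if n!="wrist":
        x,y=(130,160) if n=="top" else (190,70)
        cv2.imwrite(f"pics/{n}2z.png",cv2.resize(c["frame"][y:y+130,x:x+130,::-1],None,fx=4.5,fy=4.5,interpolation=cv2.INTER_CUBIC))
E
```

```text
time: 4.55
ee_pos: [0.4417, 0.2229, 0.1999]
tool_rot: [0.952, 0.307, -0.002, 0.0]
ft_force: [-0.2, -0.2, 1.0]
finger_gap: 1.003
-54.2087048750309
```

View pics/side2z.png

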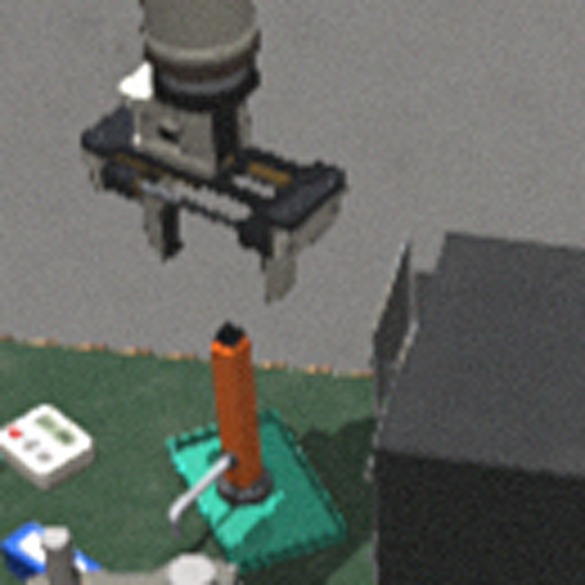

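View pics/wrist2.png

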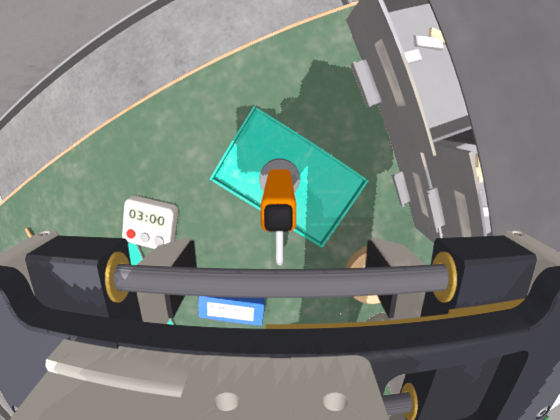

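The rod now runs vertically in the wrist image, at column 279, so jaws and handle are aligned. The handle is centred between the fingers. I go down and grip.

```bash
python3 -m pendant '[[[0,0,0.45],0,1],[[0,0,0.45],0,1],[[0,0,0.45],0,1],[[0,0,0.45],0,1],[[0,0,0.45],0,1],[[0,0,0.33],0,1],[[0,0,0],0,0.2],[[0,0,0],0,0],[[0,0,0],0,0],[[0,0,0],0,0]]' 55
python3 -m pendant '[[[0,0,0],0,0],[[0,0,0],0,0],[[0,0,-0.3],0,0],[[0,0,-0.7],0,0],[[0,0,-0.9],0,0],[[0,0,-0.9],0,0],[[0,0,-0.9],0,0],[[0,0,-0.9],0,0],[[0,0,-0.9],0,0],[[0,0,-0.9],0,0]]'
python3 - <<'E'
from h import *
print(tools([0,0,0])[1])
for n in("wrist","side"):
    c=cam(n);cv2.imwrite(f"pics/{n}3.png",c["frame"][:,:,::-1])
E
```

```text
time: 5.7
ee_pos: [0.444, 0.2241, 0.1257]
tool_rot: [0.952, 0.306, 0.001, -0.0]
ft_force: [-0.2, -0.9, 0.6]
finger_gap: 0.7
time: 6.7
ee_pos: [0.4433, 0.2237, 0.319]
tool_rot: [0.952, 0.306, 0.0, -0.0]
ft_force: [0.3, 0.3, 0.3]
finger_gap: 0.006
-54.34861268001207
```

View pics/side3.png

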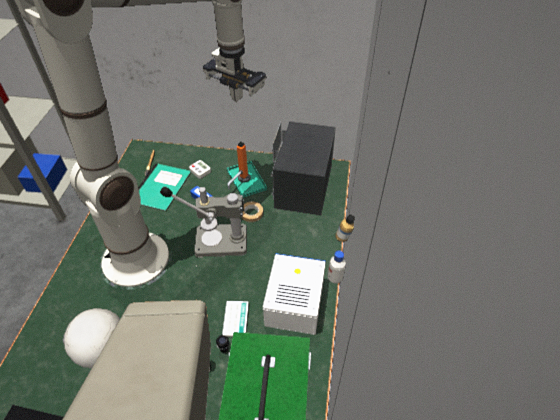

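View pics/wrist3.png

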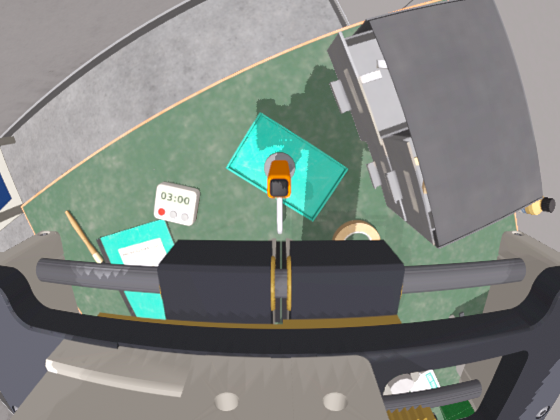

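The fingers close more slowly than I allowed, so the hand lifted before it had a grip; the hook still stands untouched. I reopen, go down, and let the fingers close fully this time.

```bash
python3 -m pendant '[[[0,0,0],0,1],[[0,0,0],0,1],[[0,0,0],0,1],[[0,0,0],0,1],[[0,0,0],0,1],[[0,0,0],0,1],[[0,0,0],0,1],[[0,0,0.8],0,1],[[0,0,0.9],0,1],[[0,0,0.9],0,1]]'
python3 -m pendant '[[[0,0,0.8],0,1],[[0,0,0.8],0,1],[[0,0,0.8],0,1],[[0,0,0.8],0,1],[[0,0,0.5],0,1],[[0,0,0.2],0,1],[[0,0,0],0,1],[[0,0,0],0,0],[[0,0,0],0,0],[[0,0,0],0,0]]'
python3 -m pendant '[[[0,0,0],0,0],[[0,0,0],0,0],[[0,0,0],0,0],[[0,0,0],0,0],[[0,0,0],0,0],[[0,0,0],0,0],[[0,0,0],0,0],[[0,0,0],0,0],[[0,0,0],0,0],[[0,0,0],0,0]]'

```

```text
time: 7.8
ee_pos: [0.4437, 0.2239, 0.2385]
tool_rot: [0.952, 0.306, 0.001, -0.0]
ft_force: [-0.0, -0.6, -0.5]
finger_gap: 0.825
time: 8.8
ee_pos: [0.4441, 0.2241, 0.1229]
tool_rot: [0.952, 0.306, 0.001, -0.0]
ft_force: [-0.1, 0.3, 0.1]
finger_gap: 0.789
time: 9.8
ee_pos: [0.4433, 0.224, 0.122]
tool_rot: [0.952, 0.306, -0.0, -0.0]
ft_force: [-1.3, 0.6, 0.6]
finger_gap: 0.277
```

The gap of 0.277 is 25.5 mm, which matches the handle. I lift.

```bash
python3 -m pendant '[[[0,0,-0.2],0,0],[[0,0,-0.4],0,0],[[0,0,-0.8],0,0],[[0,0,-0.8],0,0],[[0,0,-0.8],0,0],[[0,0,-0.8],0,0],[[0,0,-0.8],0,0],[[0,0,-0.8],0,0],[[0,0,-0.8],0,0],[[0,0,-0.8],0,0]]'
python3 - <<'E'
from h import *
T=tools([0,0,0]);print(T[1])
# target: handle with tip 43.5 mm in; first stage further out
y=np.radians(-121.2);u=np.array([np.cos(y),np.sin(y)]);O=np.array([.468,-.264])
p=manip.get_state()["ee_pos"]
for x in(-.16,-.0465): 
    q=O+u*x; print(x,q,tools([*(q-p[:2]),0])[0])
for n in("wrist","side","top"):
    c=cam(n);cv2.imwrite(f"pics/{n}4.png",c["frame"][:,:,::-1])
E
```

```text
time: 10.8
ee_pos: [0.4431, 0.2231, 0.3336]
tool_rot: [0.952, 0.306, -0.0, 0.0]
ft_force: [0.5, 0.5, -4.6]
finger_gap: 0.273
-54.3703850752024
-0.16 [ 0.55088432 -0.12714172] [-3.88091692e+00  1.15836905e+01  3.76149133e-03]
-0.0465 [ 0.49208826 -0.22422556] [-7.35908209e+00  1.30723064e+01  4.67099867e-03]
```

View pics/side4.png

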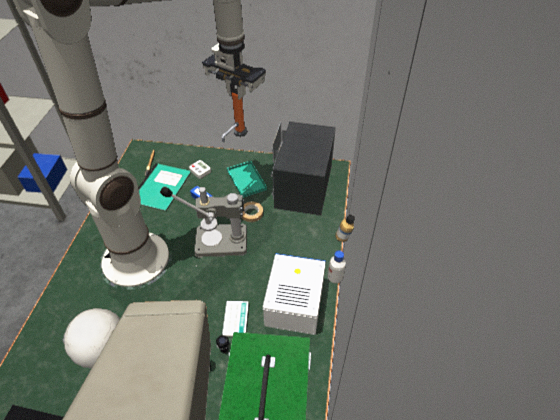

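View pics/wrist4.png

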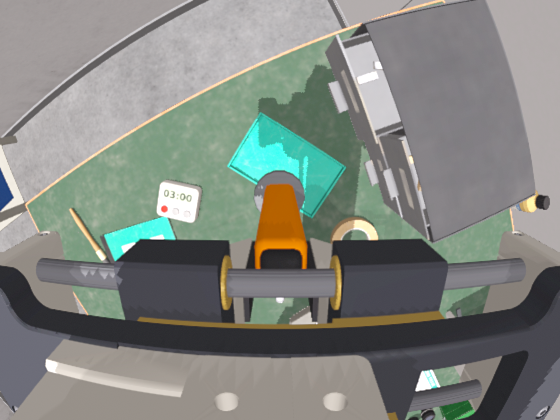

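View pics/top4.png

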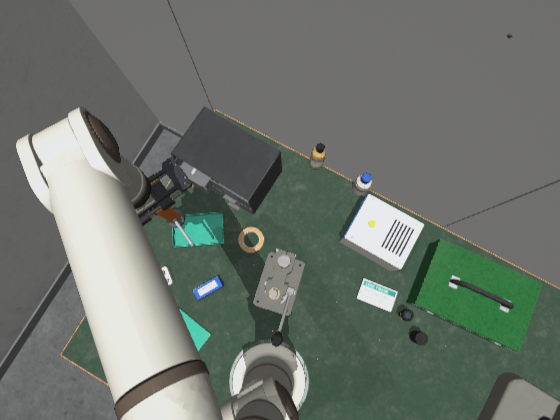

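The hook is held with its foot about 0.21 up. I carry it over to 160 mm in front of the hood and turn it.

```bash
python3 -m pendant '[[[0,0.2,-0.6],0,0],[[-0.3,0.9,0],0,0],[[-0.3,0.9,0],0,0],[[-0.3,0.9,0],0,0],[[-0.3,0.9,0],0,0],[[-0.3,0.9,0],0,0],[[-0.3,0.9,0],0,0],[[-0.3,0.9,0],0,0],[[-0.3,0.9,0],0,0],[[-0.3,0.9,0],0,0]]'
python3 -m pendant '[[[-0.3,0.9,0],0,0],[[-0.3,0.9,0],0,0],[[-0.3,0.9,0],0,0],[[-0.28,0.58,0],0,0],[[0,0,0],-0.93,0],[[0,0,0],-0.93,0],[[0,0,0],-0.93,0],[[0,0,0],-0.93,0],[[0,0,0],-0.92,0],[[0,0,0],0,0]]'
python3 - <<'E'
from h import *
print(tools([0,0,0])[1],manip.get_state()["qpos"])
for n in("wrist","side","top"):
    c=cam(n);cv2.imwrite(f"pics/{n}5.png",c["frame"][:,:,::-1])
    if n=="top": cv2.imwrite("pics/top5z.png",cv2.resize(c["frame"][130:280,250:440,::-1],None,fx=4,fy=4,interpolation=cv2.INTER_CUBIC))
    if n=="side": cv2.imwrite("pics/side5z.png",cv2.resize(c["frame"][130:330,220:400,::-1],None,fx=3,fy=3,interpolation=cv2.INTER_CUBIC))
E
```

```text
time: 11.95
ee_pos: [0.5217, -0.027, 0.348]
tool_rot: [0.952, 0.306, -0.002, -0.0]
ft_force: [0.5, 0.1, -4.1]
finger_gap: 0.277
time: 12.95
ee_pos: [0.5502, -0.1262, 0.3479]
tool_rot: [0.871, 0.492, -0.001, -0.001]
ft_force: [0.6, 0.4, -4.6]
finger_gap: 0.279
-31.115032602134498 [-0.01812501  0.21094884  0.23558355  1.58547953 -0.04971411  1.35460525
 -0.31979205]
```

View pics/side5z.png

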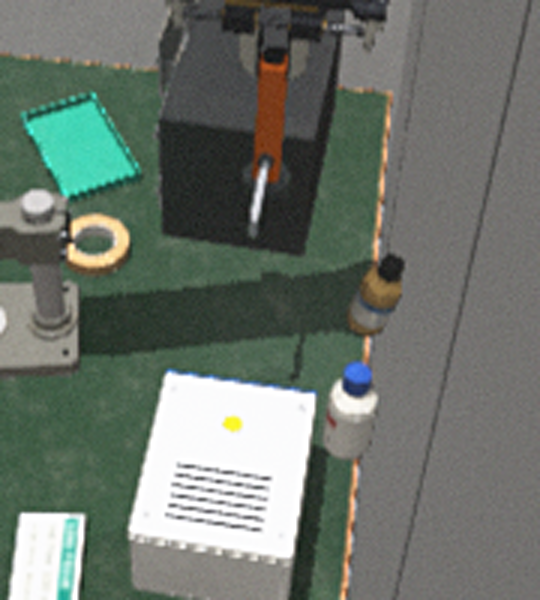

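View pics/wrist5.png

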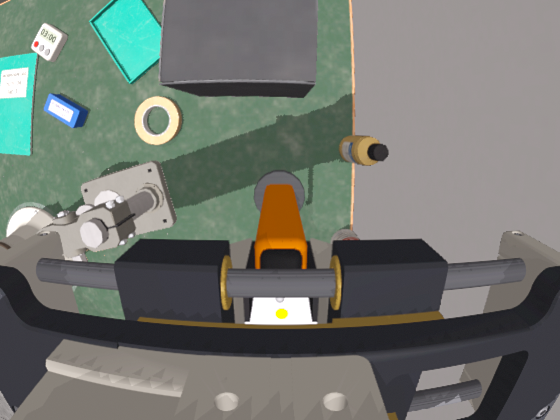

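View pics/top5z.png

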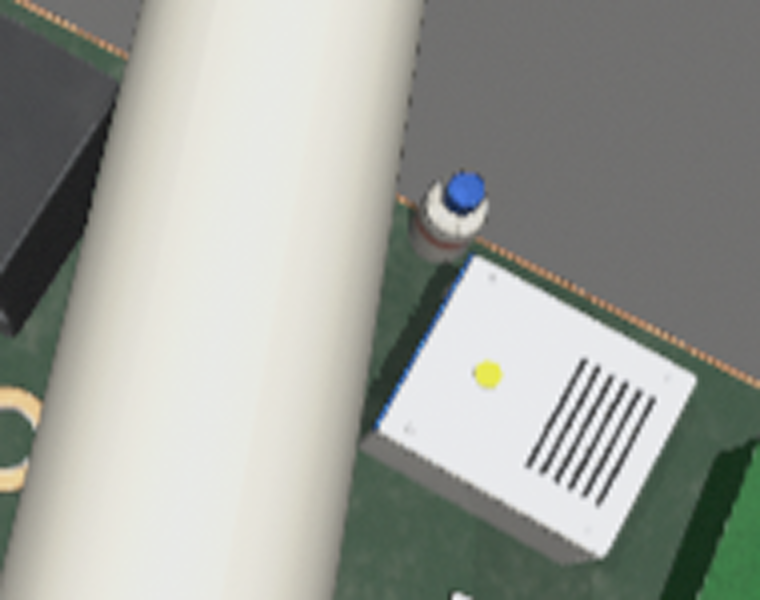

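The wrist view shows the yellow spot at (282,313), straight beyond the rod end at (281,298), so rod and spot line up. I check the predicted tip position against the side view.

```bash
python3 - <<'E'
from h import *
S=cam("side");W=cam("wrist")
y=np.radians(-121.1);u=np.array([np.cos(y),np.sin(y)]);p=manip.get_state()["ee_pos"]
t=p[:2]+.09*u
f=S["frame"].copy()
q=proj(S,[*t,p[2]-.1]);q2=proj(S,[*t,p[2]-.074-.004]);b=proj(S,[*p[:2],p[2]-.12]);ca=proj(S,[*p[:2],p[2]+.05])
print("pred tip",q,"bend",q2,"foot bottom",b,"cap",ca, "tcp",p)
print("spot wrist",onzf(W,(282,313.5),.112))
z=cv2.resize(f[130:220,260:350,::-1],None,fx=6,fy=6,interpolation=cv2.INTER_CUBIC)
for a,cl in((q,(0,0,255)),(q2,(255,0,0)),(b,(0,255,255)),(ca,(0,255,0))): cv2.circle(z,tuple(int(v) for v in (a-[260,130])*6+3),3,cl,-1)
cv2.imwrite("pics/s6.png",z)
# amber
T=cam("top")
E
```

```text
pred tip [304.98204192 207.78349315] bend [305.22824184 202.48038118] foot bottom [309.12962926 190.22959378] cap [311.52324551 146.13378042] tcp [ 0.55111123 -0.12630221  0.34945421]
spot wrist [ 0.44295631 -0.30750124  0.112     ]
```

View pics/s6.png

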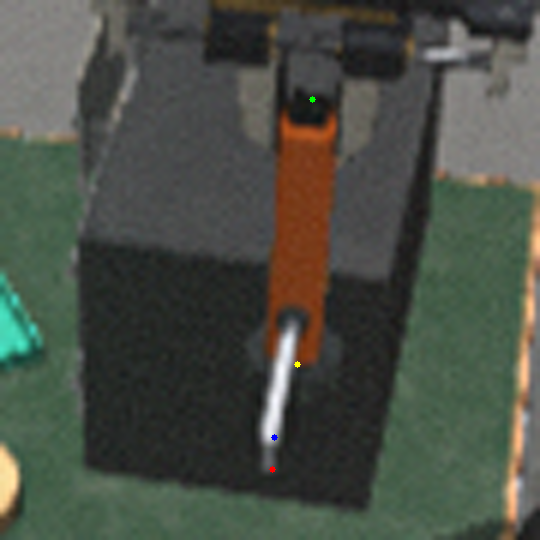

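The predicted tip (red) and bend (blue) fall on the real ones to about 1 px. I lower to insertion height.

```bash
python3 -m pendant '[[[0,0,0.7],0,0],[[0,0,0.9],0,0],[[0,0,0.9],0,0],[[0,0,0.9],0,0],[[0,0,0.9],0,0],[[0,0,0.9],0,0],[[0,0,0.7],0,0],[[0,0,0.42],0,0],[[0,0,0],0,0],[[0,0,0],0,0]]'
python3 - <<'E'
from h import *
y=np.radians(-121.2);u=np.array([np.cos(y),np.sin(y)]);O=np.array([.468,-.264])
p=manip.get_state()["ee_pos"];print(p)
q=O+u*-.0465; print(tools([*(q-p[:2]),.158-p[2]]))
for n in("side","wrist"):
    c=cam(n);cv2.imwrite(f"pics/{n}7.png",c["frame"][:,:,::-1])
    if n=="side": cv2.imwrite("pics/side7z.png",cv2.resize(c["frame"][130:330,220:400,::-1],None,fx=3,fy=3,interpolation=cv2.INTER_CUBIC))
E
```

```text
time: 14.25
ee_pos: [0.552, -0.1265, 0.1611]
tool_rot: [0.871, 0.491, 0.0, 0.0]
ft_force: [-0.1, 0.2, -3.3]
finger_gap: 0.278
[ 0.5519972  -0.12649782  0.16109861]
(array([-3.82092113, -0.02351431,  0.10221036]), np.float64(-31.157857673363928))
```

View pics/side7z.png

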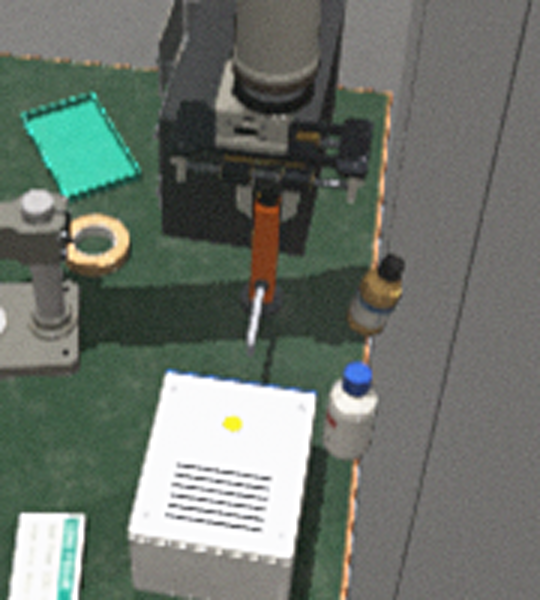

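View pics/wrist7.png

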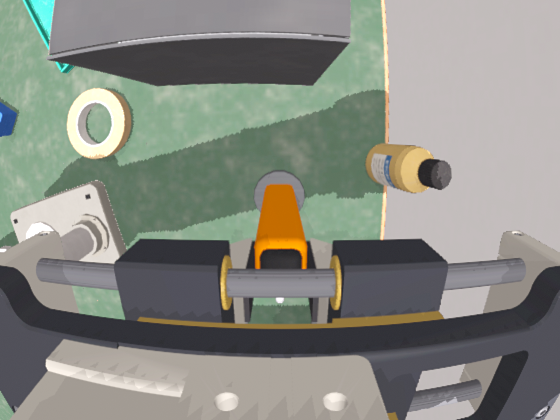

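Clear of everything. I insert level along the hood axis.

```bash
python3 -m pendant '[[[-0.3,0,0.1],0,0],[[-0.5,0,0],0,0],[[-0.5,0,0],0,0],[[-0.5,0,0],0,0],[[-0.5,0,0],0,0],[[-0.5,0,0],0,0],[[-0.5,0,0],0,0],[[-0.4,-0.02,0],0,0],[[-0.12,0,0],0,0],[[0,0,0],0,0]]'
python3 - <<'E'
from h import *
y=np.radians(-121.2);u=np.array([np.cos(y),np.sin(y)]);O=np.array([.468,-.264])
p=manip.get_state()["ee_pos"];print(p)
q=O+u*-.0465; print(tools([*(q-p[:2]),.158-p[2]]), manip.get_state()["ft_force"])
for n in("side","wrist"):
    c=cam(n);cv2.imwrite(f"pics/{n}8.png",c["frame"][:,:,::-1])
    if n=="side": cv2.imwrite("pics/side8z.png",cv2.resize(c["frame"][180:330,220:400,::-1],None,fx=4,fy=4,interpolation=cv2.INTER_CUBIC))
E
```

```text
time: 15.35
ee_pos: [0.4913, -0.2247, 0.1574]
tool_rot: [0.871, 0.491, 0.0, 0.0]
ft_force: [1.0, 0.6, -4.3]
finger_gap: 0.28
[ 0.491277   -0.22471782  0.15742632]
(array([ 0.02804851,  0.01462351, -0.01912117]), np.float64(-31.215514554062672)) [ 0.97399816  0.63590477 -4.26605576]
```

View pics/side8z.png

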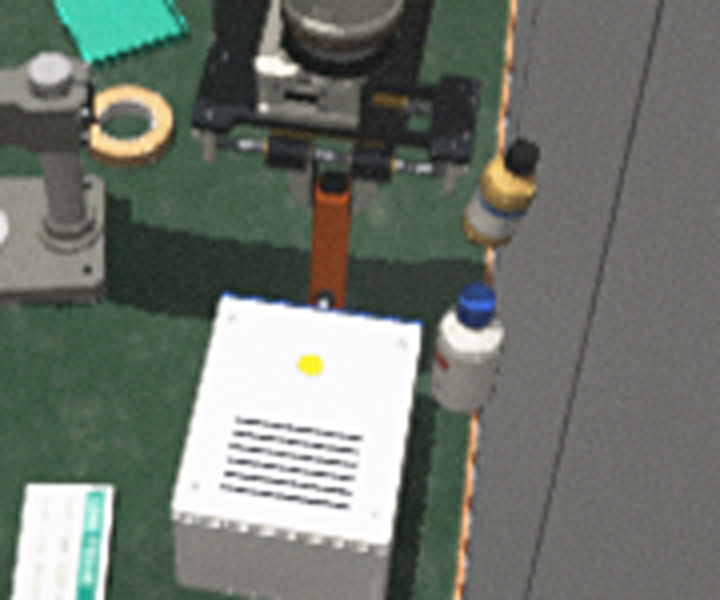

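View pics/wrist8.png

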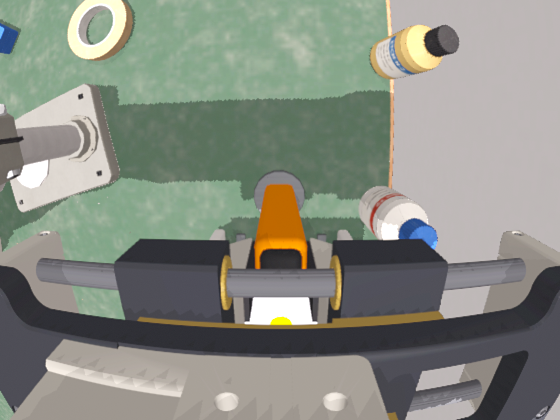

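The rod is under the roof and centred, with no contact force. I lower the tip.

```bash
python3 -m pendant '[[[0,0,0.15],0,0],[[0,0,0.15],0,0],[[0,0,0.15],0,0],[[0,0,0.15],0,0],[[0,0,0.15],0,0],[[0,0,0.1],0,0],[[0,0,0],0,0],[[0,0,0],0,0],[[0,0,0],0,0],[[0,0,0],0,0]]'
```

```text
time: 16.45
ee_pos: [0.4918, -0.2242, 0.1321]
tool_rot: [0.871, 0.491, 0.0, 0.0]
ft_force: [-0.3, -0.4, -4.0]
finger_gap: 0.281
```

The z force is unchanged at -4.0 N (hook weight only) and full depth was reached, so the tip is in the hole. I pull gently.

```bash
python3 -m pendant '[[[0.05,0,0],0,0],[[0.1,0,0],0,0],[[0.1,0,0],0,0],[[0.1,0,0],0,0],[[0.1,0,0],0,0],[[0.15,0,0],0,0],[[0.15,0,0],0,0],[[0.15,0,0],0,0],[[0.15,0,0],0,0],[[0.15,0,0],0,0]]'
python3 - <<'E'
from h import *
for n in("side","wrist"):
    c=cam(n);cv2.imwrite(f"pics/{n}9.png",c["frame"][:,:,::-1])
    if n=="side": cv2.imwrite("pics/side9z.png",cv2.resize(c["frame"][180:330,220:400,::-1],None,fx=4,fy=4,interpolation=cv2.INTER_CUBIC))
E
```

```text
time: 17.45
ee_pos: [0.5103, -0.193, 0.1319]
tool_rot: [0.871, 0.491, -0.0, -0.0]
ft_force: [-0.6, -2.1, -3.5]
finger_gap: 0.278
```

View pics/side9z.png

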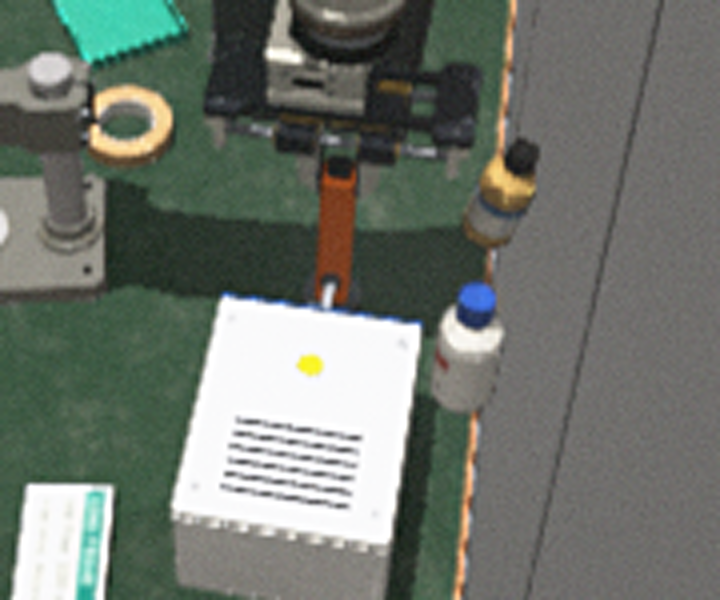

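There is about 2 N of resistance along the pull, so the hook is engaged. I continue.

```bash
python3 -m pendant '[[[0.17,0,0],0,0],[[0.17,0,0],0,0],[[0.17,0,0],0,0],[[0.17,0,0],0,0],[[0.17,0,0],0,0],[[0.17,0,0],0,0],[[0.17,0,0],0,0],[[0.17,0,0],0,0],[[0.17,0,0],0,0],[[0.17,0,0],0,0]]'
python3 - <<'E'
from h import *
y=np.radians(-121.2);u=np.array([np.cos(y),np.sin(y)]);O=np.array([.468,-.264])
p=manip.get_state()["ee_pos"]-np.array([*O,0]);print("hood x,y",p[:2]@u,p[1]*u[0]-p[0]*u[1])
for n in("side",):
    c=cam(n);cv2.imwrite(f"pics/{n}10.png",c["frame"][:,:,::-1])
    if n=="side": cv2.imwrite("pics/side10z.png",cv2.resize(c["frame"][180:330,220:400,::-1],None,fx=4,fy=4,interpolation=cv2.INTER_CUBIC))
E
```

```text
time: 18.55
ee_pos: [0.5368, -0.1493, 0.1319]
tool_rot: [0.871, 0.491, 0.0, 0.0]
ft_force: [-0.1, -1.8, -4.0]
finger_gap: 0.279
hood x,y -0.1337769511543191 -0.0005331073025584693
```

View pics/side10z.png

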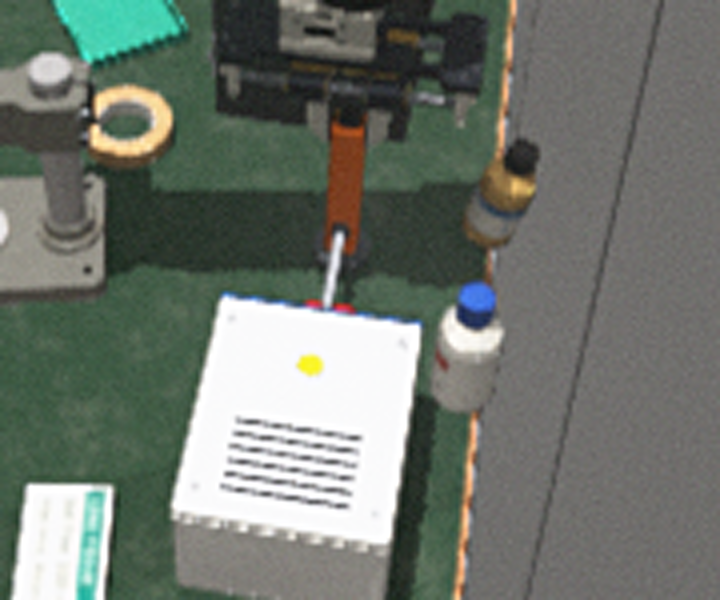

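The red eye is coming out with the hook. I continue, about 60 mm to go.

```bash
python3 -m pendant '[[[0.17,0,0],0,0],[[0.17,0,0],0,0],[[0.17,0,0],0,0],[[0.17,0,0],0,0],[[0.17,0,0],0,0],[[0.17,0,0],0,0],[[0.17,0,0],0,0],[[0.17,0,0],0,0],[[0.15,0,0],0,0],[[0.1,0,0],0,0]]'
python3 - <<'E'
from h import *
y=np.radians(-121.2);u=np.array([np.cos(y),np.sin(y)]);O=np.array([.468,-.264])
p=manip.get_state()["ee_pos"]-np.array([*O,0]);print("hood x,y",p[:2]@u,p[1]*u[0]-p[0]*u[1])
for n in("side",):
    c=cam(n);cv2.imwrite(f"pics/{n}11.png",c["frame"][:,:,::-1])
    if n=="side": cv2.imwrite("pics/side11z.png",cv2.resize(c["frame"][180:330,220:400,::-1],None,fx=4,fy=4,interpolation=cv2.INTER_CUBIC))
E
```

```text
time: 19.6
ee_pos: [0.5619, -0.1077, 0.1319]
tool_rot: [0.871, 0.491, 0.0, -0.0]
ft_force: [-0.6, -2.3, -5.1]
finger_gap: 0.275
hood x,y -0.18235262674054267 -0.0006663381123032663
```

View pics/side11z.png

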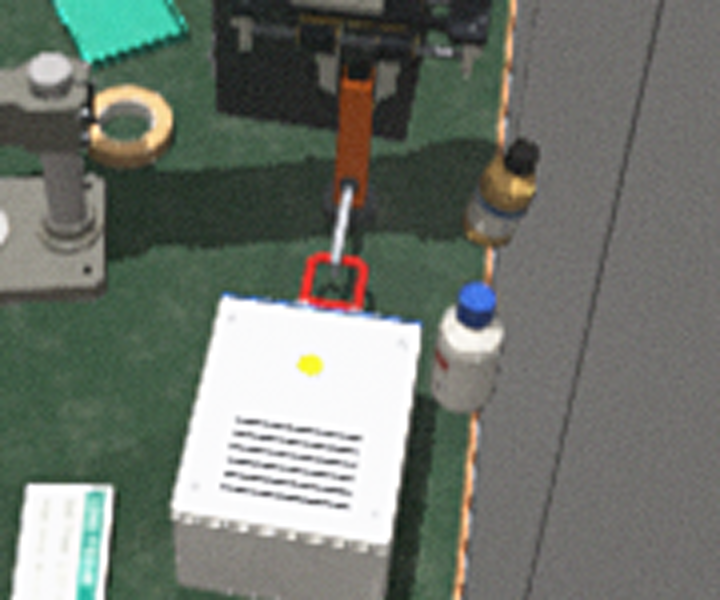

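```bash
python3 -m pendant '[[[0.1,0,0],0,0],[[0.1,0,0],0,0],[[0.07,0,0],0,0],[[0.06,0,0],0,0],[[0.05,0,0],0,0],[[0.04,0,0],0,0],[[0,0,0],0,0],[[0,0,0],0,0],[[0,0,0],0,0],[[0,0,0],0,0]]'
cat > m.py <<'E'
from h import *
import sys
k=sys.argv[1]
y=np.radians(-121.2);u=np.array([np.cos(y),np.sin(y)]);O=np.array([.468,-.264])
p=manip.get_state()["ee_pos"]-np.array([*O,0]);print("hood x,y",p[:2]@u,p[1]*u[0]-p[0]*u[1])
c=cam("side");cv2.imwrite(f"pics/side{k}z.png",cv2.resize(c["frame"][180:330,220:400,::-1],None,fx=4,fy=4,interpolation=cv2.INTER_CUBIC))
hsv=cv2.cvtColor(c["frame"],cv2.COLOR_RGB2HSV);m=((hsv[...,0]<8)|(hsv[...,0]>172))&(hsv[...,1]>150)&(hsv[...,2]>90)
m[:, :285]=0;m[:230]=0;m[265:]=0;m[:,325:]=0
n,l,s,ce=cv2.connectedComponentsWithStats(m.astype(np.uint8))
for i in range(1,n):
    if s[i,4]>6: print(s[i],ce[i])
ys,xs=np.nonzero(m); r=np.array([(onz(c,(a,b),.046)[:2]-O)@u for a,b in zip(xs,ys)]); print("red x range in hood",r.min(),r.max(),"eye y", np.mean([ (lambda d:d[1]*u[0]-d[0]*u[1])(onz(c,(a,b),.046)[:2]-O) for a,b in zip(xs,ys)]))
E
python3 m.py 12
```

```text
time: 20.65
ee_pos: [0.568, -0.0977, 0.1319]
tool_rot: [0.871, 0.491, -0.0, -0.0]
ft_force: [-0.2, -2.5, -4.0]
finger_gap: 0.28
hood x,y -0.19406819540862058 -0.0006555514665483875
[295 240  13  14  56] [299.64285714 247.28571429]
[306 241   7  13  38] [309.55263158 246.31578947]
red x range in hood -0.114099353240822 -0.06272491299650179 eye y -0.00044319195136525964
```

View pics/side12z.png

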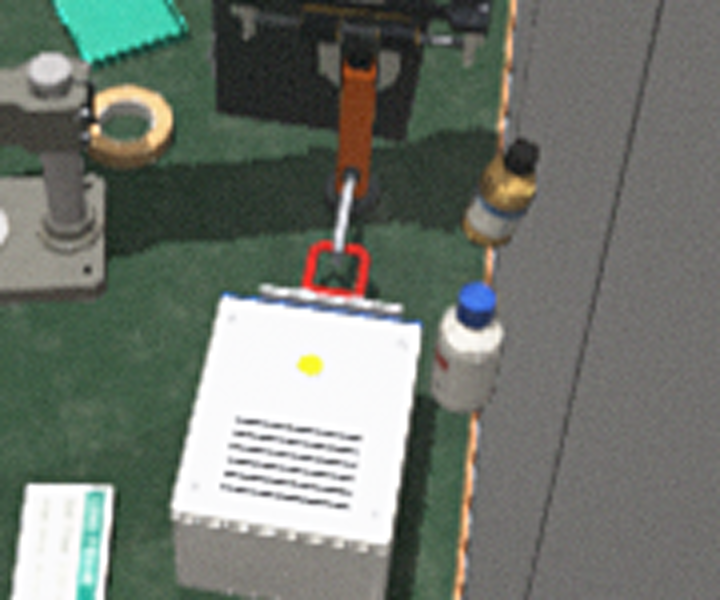

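The eye's centre measures about -0.088 in the hood frame, which puts the carriage at about -0.139. The force hasn't risen at the end stop yet, so I creep on slightly.

```bash
python3 -m pendant '[[[0.06,0,0],0,0],[[0.06,0,0],0,0],[[0.04,0,0],0,0],[[0,0,0],0,0],[[0,0,0],0,0],[[0,0,0],0,0],[[0,0,0],0,0],[[0,0,0],0,0],[[0,0,0],0,0],[[0,0,0],0,0]]'; python3 m.py 13
```

```text
time: 21.7
ee_pos: [0.5689, -0.0956, 0.1309]
tool_rot: [0.871, 0.491, -0.002, 0.0]
ft_force: [-2.4, -6.2, -8.0]
finger_gap: 0.277
hood x,y -0.19625825840289188 -0.0009450725407518096
[296 240  12  14  54] [299.68518519 247.12962963]
[306 241   7  13  37] [309.56756757 246.2972973 ]
red x range in hood -0.114099353240822 -0.06327221134584832 eye y -0.00033591657826336066
```

The force rose to 6.6 N and the eye no longer moves, so the carriage is at the end stop. I back the tip off to mid-hole and lift straight out.

```bash
python3 -m pendant '[[[-0.15,0,0],0,0],[[-0.15,0,0],0,0],[[-0.15,0,0],0,0],[[0,0,-0.1],0,0],[[0,0,-0.2],0,0],[[0,0,-0.3],0,0],[[0,0,-0.4],0,0],[[0,0,-0.5],0,0],[[0,0,-0.5],0,0],[[0,0,-0.5],0,0]]'; python3 m.py 14
python3 -m pendant '[[[0,0,-0.5],0,0],[[0,0,-0.8],0,0],[[0,0,-0.8],0,0],[[0,0,-0.8],0,0],[[0,0,-0.8],0,0],[[0,0,-0.8],0,0],[[0,0,-0.4],0,0],[[0,0,0],0,0],[[0,0,0],0,0],[[0,0,0],0,0]]'; python3 m.py 15
python3 - <<'E'
from h import *
c=cam("wrist");cv2.imwrite("pics/wrist15.png",c["frame"][:,:,::-1])
c=cam("top");cv2.imwrite("pics/top15.png",c["frame"][:,:,::-1])
E
```

```text
time: 22.75
ee_pos: [0.564, -0.1048, 0.2088]
tool_rot: [0.871, 0.491, 0.001, 0.0]
ft_force: [0.7, 0.6, -3.6]
finger_gap: 0.276
hood x,y -0.1859002287220119 -0.0003408055454799941
[296 240  17  14  93] [303.65591398 246.52688172]
red x range in hood -0.114099353240822 -0.06272491299650179 eye y -0.0006400717268554864
time: 23.8
ee_pos: [0.5627, -0.1048, 0.3522]
tool_rot: [0.871, 0.491, -0.001, -0.001]
ft_force: [-0.6, 0.6, -4.5]
finger_gap: 0.279
hood x,y -0.1852330122530212 -0.0014963420836655583
[296 240  16  14  93] [303.7311828  246.25806452]
red x range in hood -0.114099353240822 -0.06327221134584832 eye y -0.0005621085084164672
```

View pics/side15z.png

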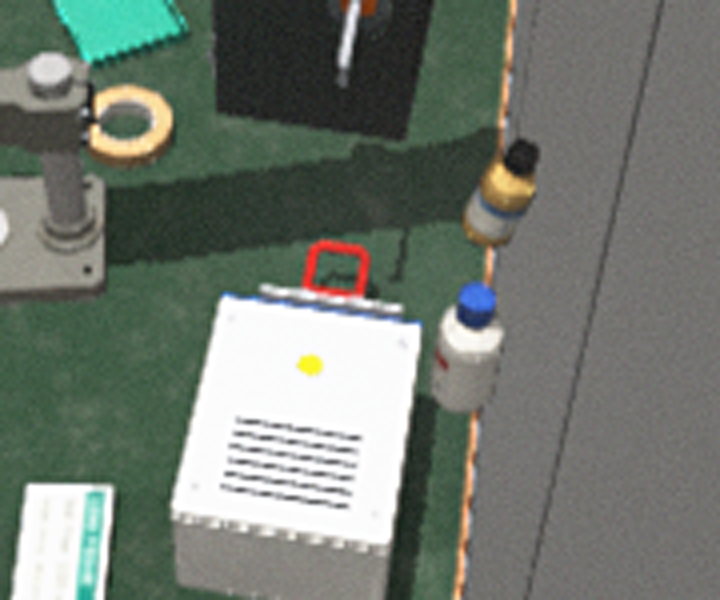

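View pics/wrist15.png

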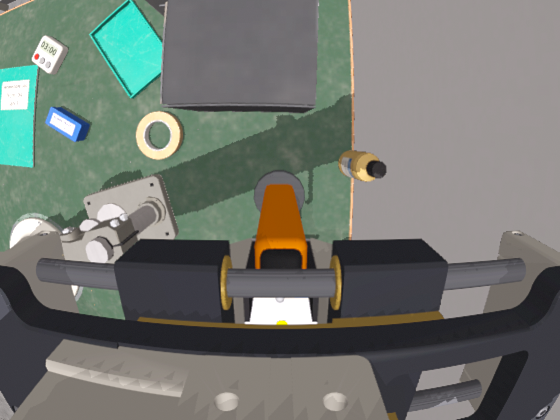

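View pics/top15.png

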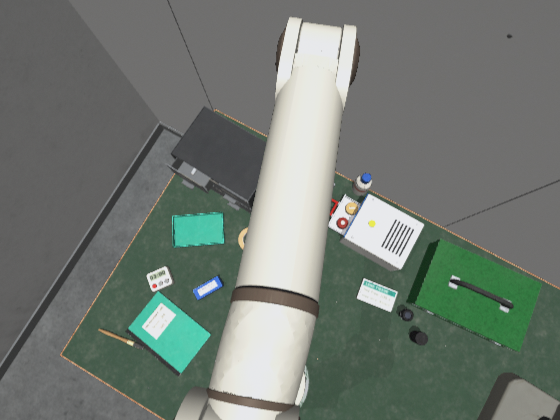

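The carriage stayed out. Both specimens are on it in the top view, tan at (350,208) and red at (342,223). The empty tray is fully visible at (198,229), so I re-measure it and plan the return.

```bash
python3 - <<'E'
from h import *
P=lambda x:np.round(x,4)
T=cam("top");S=cam("side")
for c,roi in((T,(160,200,235,255)),(S,(215,150,275,205))):
    b=max(blobs(c,(76,80,40),(95,255,255),50,roi),key=lambda b:b[1][4]);m=b[2].astype(np.uint8)
    cn=max(cv2.findContours(m,0,2)[0],key=cv2.contourArea)
    w=np.array([onz(c,p[0],.010)[:2] for p in cn],np.float32)
    print(cv2.minAreaRect(w))
p=manip.get_state()["ee_pos"];q=np.array([.448,.218]);d,a=tools([*(q-p[:2]),0]);print(p,d,a)
E
```

```text
((0.4512491226196289, 0.21670231223106384), (0.10464950650930405, 0.16327950358390808), 3.3432044982910156)
((0.4495078921318054, 0.21292239427566528), (0.10793782770633698, 0.1771073192358017), 3.079453706741333)
[ 0.56332255 -0.10494541  0.35317512] [ 7.22443936e+00 -8.85812444e+00  5.19206835e-03] -31.148859061488068
```

```bash
python3 -m pendant '[[[0.3,-0.4,0],0,0],[[0.6,-0.74,0],0,0],[[0.6,-0.74,0],0,0],[[0.6,-0.74,0],0,0],[[0.6,-0.74,0],0,0],[[0.6,-0.74,0],0,0],[[0.6,-0.74,0],0,0],[[0.6,-0.74,0],0,0],[[0.6,-0.74,0],0,0],[[0.6,-0.74,0],0,0]]'
python3 -m pendant '[[[0.6,-0.74,0],0,0],[[0.6,-0.74,0],0,0],[[0.32,-0.3,0],0,0],[[0,0,0],0.93,0],[[0,0,0],0.93,0],[[0,0,0],0.93,0],[[0,0,0],0.93,0],[[0,0,0],0.92,0],[[0,0,0],0,0],[[0,0,0],0,0]]'
python3 - <<'E'
from h import *
p=manip.get_state()["ee_pos"];q=np.array([.448,.217]);d,a=tools([*(q-p[:2]),0]);print(p,d,a)
c=cam("side");cv2.imwrite("pics/side16z.png",cv2.resize(c["frame"][60:230,180:360,::-1],None,fx=3.5,fy=3.5,interpolation=cv2.INTER_CUBIC))
c=cam("wrist");cv2.imwrite("pics/wrist16.png",c["frame"][:,:,::-1])
E
```

```text
time: 25.05
ee_pos: [0.4693, 0.1529, 0.3541]
tool_rot: [0.871, 0.492, 0.0, -0.0]
ft_force: [0.5, 1.2, -4.2]
finger_gap: 0.278
time: 26.05
ee_pos: [0.4485, 0.2174, 0.3539]
tool_rot: [0.952, 0.307, -0.0, 0.0]
ft_force: [-0.2, -0.2, -4.4]
finger_gap: 0.281
[0.44854655 0.21737421 0.35390706] [-2.20730155e-02 -5.25855995e-04  2.46001653e-06] -54.236627903610184
```

View pics/side16z.png

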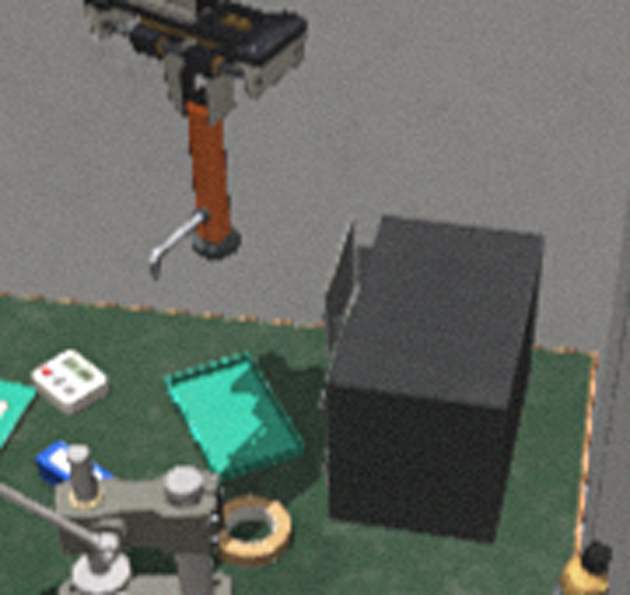

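View pics/wrist16.png

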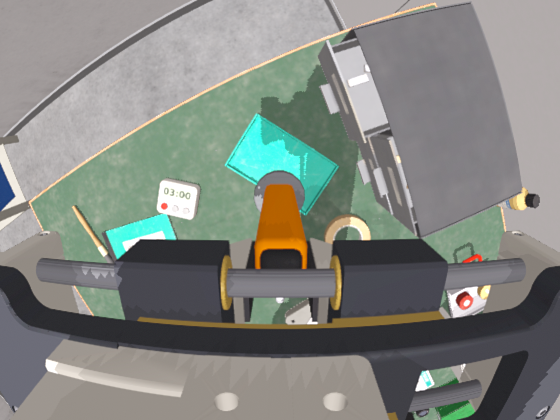

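The hook hangs straight above the tray. I lower it, slowing for the last part.

```bash
python3 -m pendant '[[[0,0,0.5],0,0],[[0,0,0.9],0,0],[[0,0,0.9],0,0],[[0,0,0.9],0,0],[[0,0,0.9],0,0],[[0,0,0.9],0,0],[[0,0,0.9],0,0],[[0,0,0.8],0,0],[[0,0,0.5],0,0],[[0,0,0.1],0,0]]'
python3 -m pendant '[[[0,0,0.1],0,0],[[0,0,0.1],0,0],[[0,0,0.1],0,0],[[0,0,0.08],0,0],[[0,0,0.05],0,0],[[0,0,0],0,0],[[0,0,0],0,0],[[0,0,0],0,0],[[0,0,0],0,0],[[0,0,0],0,0]]'
```

```text
time: 27.15
ee_pos: [0.4472, 0.2168, 0.133]
tool_rot: [0.952, 0.307, -0.002, 0.0]
ft_force: [-1.2, 0.1, -4.5]
finger_gap: 0.28
time: 28.15
ee_pos: [0.4486, 0.2175, 0.122]
tool_rot: [0.952, 0.306, -0.0, -0.0]
ft_force: [-0.0, -0.0, -4.3]
finger_gap: 0.28
```

```bash
python3 -m pendant '[[[0,0,0.03],0,0],[[0,0,0.03],0,0],[[0,0,0],0,0],[[0,0,0],0,0],[[0,0,0],0,0],[[0,0,0],0,0],[[0,0,0],0,0],[[0,0,0],0,0],[[0,0,0],0,0],[[0,0,0],0,0]]'
```

```text
time: 29.15
ee_pos: [0.4495, 0.2183, 0.1219]
tool_rot: [0.952, 0.306, 0.001, -0.0]
ft_force: [-3.5, -0.8, 9.8]
finger_gap: 0.279
```

Contact: the z force is now +9.8 N, with the foot on the tray floor. I release.

```bash
python3 -m pendant '[[[0,0,-0.03],0,0],[[0,0,0],0,0.5],[[0,0,0],0,1],[[0,0,0],0,1],[[0,0,0],0,1],[[0,0,0],0,1],[[0,0,0],0,1],[[0,0,0],0,1],[[0,0,0],0,1],[[0,0,0],0,1]]'
python3 -m pendant '[[[0,0,-0.2],0,1],[[0,0,-0.5],0,1],[[0,0,-0.8],0,1],[[0,0,-0.8],0,1],[[0,0,-0.8],0,1],[[0,0,-0.8],0,1],[[0,0,-0.8],0,1],[[0,0,-0.5],0,1],[[0,0,0],0,1],[[0,0,0],0,1]]'
python3 - <<'E'
from h import *
for n in("side","wrist","top"):
    c=cam(n);cv2.imwrite(f"pics/{n}20.png",c["frame"][:,:,::-1])
    if n=="side": cv2.imwrite("pics/side20z.png",cv2.resize(c["frame"][120:300,180:380,::-1],None,fx=3.3,fy=3.3,interpolation=cv2.INTER_CUBIC))
    if n=="top": cv2.imwrite("pics/top20z.png",cv2.resize(c["frame"][150:290,150:440,::-1],None,fx=2.7,fy=2.7,interpolation=cv2.INTER_CUBIC))
E
```

```text
time: 30.15
ee_pos: [0.4486, 0.2176, 0.1211]
tool_rot: [0.952, 0.306, -0.0, -0.0]
ft_force: [-0.1, -0.4, 0.1]
finger_gap: 0.986
time: 31.15
ee_pos: [0.4485, 0.2175, 0.2771]
tool_rot: [0.952, 0.306, 0.0, -0.0]
ft_force: [-0.4, -0.2, 0.2]
finger_gap: 0.997
```

View pics/side20z.png

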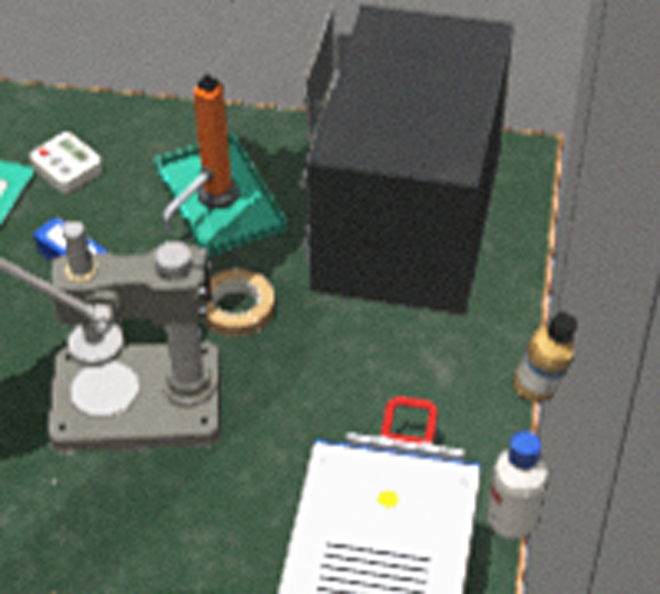

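View pics/wrist20.png

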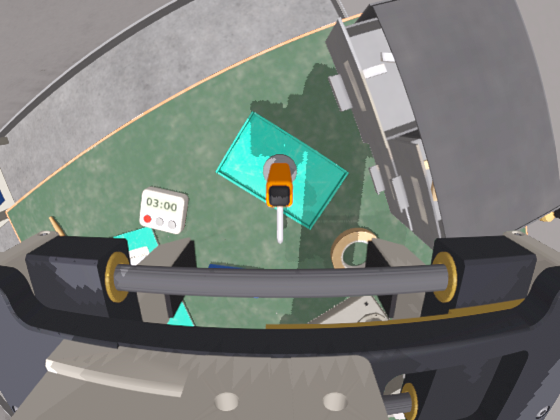

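View pics/top20z.png

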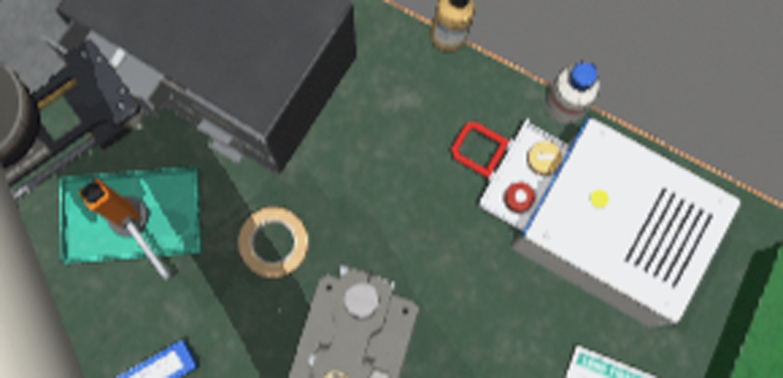

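The hook stands upright in mid-tray. Both discs stand on the deck with the red eye far out, and the bottles, tape and timer are unmoved. One last numeric check, then I hand in.

```bash
python3 - <<'E'
from h import *
T=cam("top");S=cam("side")
y=np.radians(-121.2);u=np.array([np.cos(y),np.sin(y)]);v=np.array([-u[1],u[0]]);O=np.array([.468,-.264])
for n,px,z in(("eye",(327.8,205.2),.044),("tan",(351.1,208.0),.048),("red",(342.2,223.0),.051)):
    d=onz(T,px,z)[:2]-O;print(n,"hood xy",d@u,d@v)
print("cap",tri(T,(150+96/2.7,150+188/2.7),S,(180+208/3.3,120+82/3.3)))
s=manip.get_state();print(s["time"],s["ft_force"])
manip.hand_in()
E
```

```text
eye hood xy -0.08617098736815425 -0.00042814892559094736
tan hood xy -0.02026307196476349 0.02656159851908529
red hood xy -0.021749409938821945 -0.02863512685023484
cap (array([0.45085822, 0.21462145, 0.16899434]), np.float64(0.0039067374660742915))
31.4 [-1.38479277 -1.0198051  -0.86167838]
the job is handed in; nothing more can be done
```

I drew the carriage out to its end stop with the hook, stood the hook back upright in the teal tray, and handed in at 31.4 s. The hand-in gives no verdict, so these are my own last checks:

- **Carriage:** the last top view puts the eye at x ≈ -0.086 in the hood's frame, so the carriage is at about -0.137 (needed below -0.125). At the end of the pull the force rose to about 6.6 N and the eye stopped moving, so it was at its stop.
- **Specimens:** both are upright on the deck in the last top view. Their positions there agree with lying on the deck.
- **Draw hook:** its cap is at (0.451, 0.215), 0.169 m high. That is within a few millimetres of the tray's centre, measured at about (0.450, 0.215).
- **Bystanders:** the bottles, tape roll and timer look unmoved in the pictures; I did not measure them again.
- **Robot contact:** only the hook reached the carriage; the hand stayed above the hood's roof.

Two things did not go to plan, and neither did harm:

- **First grip:** it missed because I lifted before the slow fingers had closed. The hook was not touched, and I repeated the grasp.
- **Setting down:** the foot met the tray floor 1–2 mm lower than expected and pressed with about 10 N just before release.

The camera views agreed with each other to about 2–4 mm.

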